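# Shut the incubator gas valve and reopen it two turns

## Robot

A 6-joint arm with a two-finger parallel gripper is mounted at the origin on the work surface. World frame = base frame: x ahead of the robot, y to its left, z up, the work surface at z = 0. Lengths are in m, angles in rad, forces in N, time in s.
With the tool pointing down it reaches from about 0.35 to 0.975 m from the base axis. Payload 17.4 kg.
Tool frame: the origin (TCP) lies between the finger pads; the fingertips stand 19 mm ahead of it and the grasp point (between the pads) is the TCP (r.tip_extent is the distance from the TCP to the fingertips, in m); z points along the fingers, y is the line along which they close (so a half turn about z gives the same grasp; the last joint's range is limited). The gripper opens to 85 mm and grips with 20 to 120 N. Pads are 22 mm wide; open, the fingers measure 114 mm over their backs; the gripper's body (76 mm by 85 mm) begins 54 mm behind the grasp point. The pads swing forward as they close: fully open they stand 13 mm farther back than shut.
Start: joints at [1.159, 0.116, 1.442, -0, 1.584, -0.038], TCP at [0.246, 0.628, 0.25] pointing down, gripper open.
Joint ranges: [-2.83, 2.83], [-0.83, 2.19], [0.07, 2.5], [-1.14, 4.28], [0.01, 3], [-2.97, 2.97]. Speed limits (rad/s): [1.89, 1.89, 2.22, 3.14, 3.14, 3.14].

## Interface

Orientations are given as a rotation vector (axis times angle).
In Python, from workcell import r gives the robot as it stands. The module is installed in compiled form; this text tells all that it offers.
- The arm moves only by the shell command python3 -m pendant 'ROWS'. ROWS is JSON, a list of rows, each an object of numbers: "rx", "ry", "rz": the turn, a rotation vector about the tool's x, y, z in rad; "dx", "dy", "dz": the shift along the tool's x, y, z in mm; "hand": the opening, from -1 (shut) to 1 (fully open). In form: [{"rx": .., "ry": .., "rz": .., "dx": .., "dy": .., "dz": .., "hand": ..}, ...]. A call has 1 to 12 rows; each row is the pose to reach, as a shift and turn from the pose commanded when the call began, along the tool's axes at that moment; what a row does not reach only later rows make up. A row lasts 1/10 s, in which the tool goes at most 50 mm and 8.59 degrees, less where a joint would pass 70% of its speed; a pose out of reach is approached as far as the arm can. A call with a gripper value outside its range is refused whole. The fingers move at their own pace and stop on an object; the grip force is fixed at half the most. Time passes only in rows, so rows that repeat a pose let the fingers close. It gives the time, the measured TCP pose, the force, the opening and the grip force at its end, in the units of the state.
- r.state(): the state, without advancing time (a new reading comes with each control period).
- r.capture(name): name is "side" or "top"; returns a dict with "pixels" (480x640x3 uint8, blue, green, red), "K" (3x3 intrinsics, pixels), "distortion" ([k1, k2, p1, p2, k3] as OpenCV has them; the pictures are not rectified), "cam_to_world" (4x4, takes a point from camera to world coordinates). Camera axes: x right, y down, z forward; pixel columns grow to the right and rows downward; lengths in m; the calibration is good to about 2 mm. A picture is of the moment at which its call begins. There is no depth.
- r.close_job(): hands the job in; it is judged then, once.
Trained networks look in a picture, given as the dict that the camera call returned (one of the last four; its "shot" number tells which), for a name from the list of things; names that differ only in an ending like _2 or _b are one class to them, and where a whole thing is asked for, a point or a joint stands for the part that bears it (a point fixed in the world has none). Each returns a list of dicts, best first, with "score" (0 to 1); they miss things now and then, are a little off and sometimes report something else, mostly with a low value. They report only what shows in the picture. A call takes as long as a camera call. They do not tell look-alikes from the thing itself.
- r.spot_in(name, picture): "uv" ([column, row] in pixels, amid what is visible of it).
- r.mark_of(name, picture): "uv" ([column, row] in pixels: a listed point, or the origin of a listed thing).
The state is a dict: "clock": time; "q": joint angles; "joint_velocities": joint speeds; "tau": joint torques, N m; "position": TCP position; "eef_rot": TCP orientation; "wrist_force": force on the tool from outside, world axes, zero at the start; "torque": the same for the moment, N m; "gripper_width": finger opening in m; "gripper_force": force on a finger pad.
Only numpy, scipy, OpenCV 4.12 (cv2) and the standard library are available. Lean on these libraries where they do the work, as an engineer would, in place of code of your own. Each camera call takes 0.05 s, during which the arm holds its last target. There are 200 camera calls.

## Task

Slide the loose grip sleeve (the tall, narrow tube) all the way down over the bare crank pin of the gas valve's handwheel. Then, gripping that sleeve, wind the wheel clockwise until the valve is shut against its stop, back it off exactly two full turns, and finish still gripping the sleeve, seated on its pin, with the wheel at rest. Leave everything else on the table where it is.

Things in the scene. Friction and masses are not known exactly. Their poses are not given: they have to be found in the camera images.
- sleeve_mid (a point): centre (half-way up, on the axis) of the loose grip sleeve: plain aluminium tube standing upright on the table, outside diameter 26 mm, bore 15 mm right through, 60 mm high, about 60 g; z is its axis, both ends alike. It is the tallest and slimmest tube on the table. Once on the pin it turns freely about it, so a hand need not turn as it winds
- sleeve: the same loose sleeve, origin at the centre of its lower end (30 mm below sleeve_mid)
- valve (a joint): angle of the valve's handwheel in rad: 0 = shut, against a hard stop; it grows counter-clockwise seen from above (opening), clockwise shuts; it starts between 0.4 and 0.85 of a turn open and can turn 20 rad (a little over three turns) in all. Dry friction of about 0.06 N m (1.5 N at the pin) keeps it where it is left
- valve_axis (a point): point on the vertical axis of the handwheel, 85 mm above the table, level with the foot of the crank pin; fixed to the valve's block (which stands fast on the table, is 70 by 120 mm and 40 mm high); its x axis points towards where the crank pin stands at joint value 0, z up. The handwheel is steel, 92 mm across, with four spokes, its rim's upper edge 81 mm above the table
- pin_foot (a point): centre of the foot of the crank pin, on the 26 mm round boss on which the seated sleeve stands (sleeve_mid is then 30 mm above this point); 40 mm out from the wheel's axis, 85 mm above the table; turns with the wheel. The pin is a steel upright, 12 mm in diameter, 50 mm long
- pin_top (a point): centre of the crank pin's bevelled top, 50 mm above pin_foot, 135 mm above the table
- lens_tube: bystander: short wide aluminium ring, 38 mm across, 26 mm high, origin at the centre of its underside
- post: bystander: solid aluminium post, 19 mm across, 48 mm high with an 8 mm stud on top, origin at the centre of its underside
- dish: bystander: clear culture dish, 58 mm across, 16 mm high, origin at the centre of its underside
- oil: bystander: small amber bottle, 34 mm across, 65 mm high, origin at the centre of its underside
- driver: bystander: screwdriver, 160 mm long, lying, along its x axis
- slide_box: bystander: flat grey slide box, 85 by 75 mm, 26 mm high, origin at the centre of its underside
- objective: bystander: microscope objective, 30 mm across, 46 mm high, standing, origin at the centre of its underside
Mind the look-alikes: they are no part of the job. Leave any purple look-alike of the sleeve alone. Leave any orange look-alike of the part that bears valve alone.

How it is judged:
On the way, in this order (a step that is already met when the one before it is completed fails the run):
1. the sleeve is seated on the crank pin, upright, down to the boss within 8 mm (horizontal distance between sleeve_mid and pin_foot below 0.005 m and z of sleeve_mid in the frame of pin_foot below 0.038 m and angle between sleeve_mid's own z axis and vertical below 0.12 rad), for 0.1 s.
2. the wheel is shut against its stop (within 0.1 rad), wound by the gripped, seated sleeve (all of step 1 and value of joint valve below 0.1 rad and contact force between the fingers and sleeve above 1 N), for 0.1 s.
3. on the way back the wheel passes one turn open, wound by the gripped, seated sleeve (all of step 1 and value of joint valve between 5.98319 and 9.28319 rad and contact force between the fingers and sleeve above 1 N).
At the end, for the whole second after the job is handed in: The valve stands two full turns (12.57 rad) open within 0.26 rad (15 degrees) and at rest, the sleeve is upright on the crank pin, centred within 5 mm and down to the boss within 8 mm, and the fingers still grip it (over 1 N) (all of step 1 and value of joint valve between 12.3064 and 12.8264 rad and velocity of joint valve between -0.1 and 0.1 rad/s and contact force between the fingers and sleeve above 1 N); the arm keeps its last pose, push and grip.
It fails at once if a bystander is shifted by more than 30 mm or pushed over (distance of any of lens_tube, post, dish, oil, driver, slide_box, objective from where it was at the start of the episode above 0.03 m or angle between any of lens_tube, post, dish, oil, slide_box, objective's own z axis and vertical above 0.6 rad).
It also fails if it takes over 72 s, if anything falls off the work surface, if the arm or the gripper's body presses on something with over 40 N, if the wrist force passes 120 N, or if a joint passes its speed limit or range.

## Working session

There is one attempt and no reset: what is moved stays moved. The work goes in short steps, Python scripts to look and compute and a shell command to move; the robot and the scene stay as the last step left them, time stands still between calls to the robot, and variables do not carry over. Pictures are saved under pics/ and viewed, at most 10 in all, crops included, and the job is handed in when it is done.

```bash
mkdir -p pics; cat > h.py <<'E'
import numpy as np, cv2
from workcell import r
def ray(c,uv):
    p=cv2.undistortPoints(np.array([[uv]],float),np.array(c['K']),np.array(c['distortion'],float))[0,0]
    T=np.array(c['cam_to_world']); d=T[:3,:3]@np.array([p[0],p[1],1.]); return T[:3,3],d/np.linalg.norm(d)
def atz(c,uv,z):
    o,d=ray(c,uv); return o+d*(z-o[2])/d[2]
def tri(c1,u1,c2,u2):
    A=np.zeros((3,3));b=np.zeros(3);R=[ray(c1,u1),ray(c2,u2)]
    for o,d in R:
        P=np.eye(3)-np.outer(d,d);A+=P;b+=P@o
    X=np.linalg.solve(A,b); return X,[np.linalg.norm((np.eye(3)-np.outer(d,d))@(X-o)) for o,d in R]
def proj(c,X):
    T=np.linalg.inv(np.array(c['cam_to_world']));rv=cv2.Rodrigues(T[:3,:3])[0]
    return cv2.projectPoints(np.array([X],float),rv,T[:3,3],np.array(c['K']),np.array(c['distortion'],float))[0][0,0]
E
python3 - <<'E'
from h import *
a=r.capture("side");b=r.capture("top")
cv2.imwrite("pics/side.png",a['pixels']);cv2.imwrite("pics/top.png",b['pixels'])
for n in ["sleeve_mid","valve_axis","pin_foot","pin_top"]:
    for c,t in((a,'side'),(b,'top')):
        print(n,t,[(np.round(m['uv']),round(m['score'],2)) for m in r.mark_of(n,c)[:4]])
s=r.state();print(s['position'],s['eef_rot'],s['gripper_width'],r.tip_extent)
E
```

```text
sleeve_mid side [(array([319., 321.]), 0.74)]
sleeve_mid top [(array([387., 241.]), 0.61), (array([389., 268.]), 0.43)]
valve_axis side [(array([282., 234.]), 0.76), (array([242., 292.]), 0.63)]
valve_axis top [(array([273., 253.]), 0.85), (array([349., 309.]), 0.83)]
pin_foot side [(array([290., 242.]), 0.87), (array([255., 279.]), 0.64), (array([264., 369.]), 0.52)]
pin_foot top [(array([334., 294.]), 0.78), (array([288., 246.]), 0.66)]
pin_top side [(array([251., 263.]), 0.63), (array([292., 224.]), 0.59)]
pin_top top [(array([334., 294.]), 0.88), (array([289., 244.]), 0.87)]
[0.2464701  0.62838423 0.25028009] [-5.83759531e-01 -3.08685155e+00  8.24768359e-05] 0.08520221971866945 0.019
```

View pics/side.png

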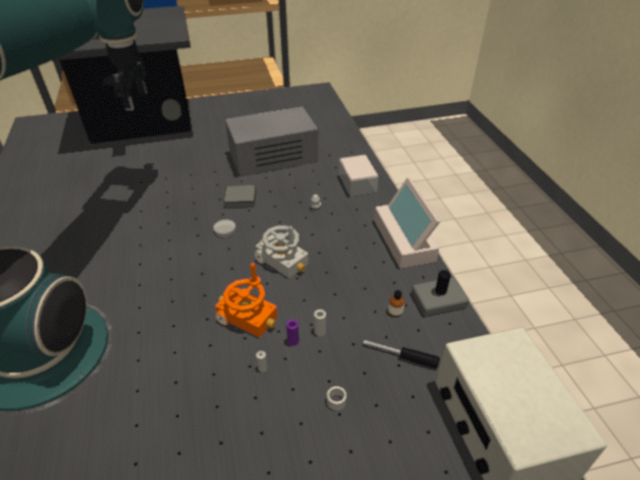

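View pics/top.png

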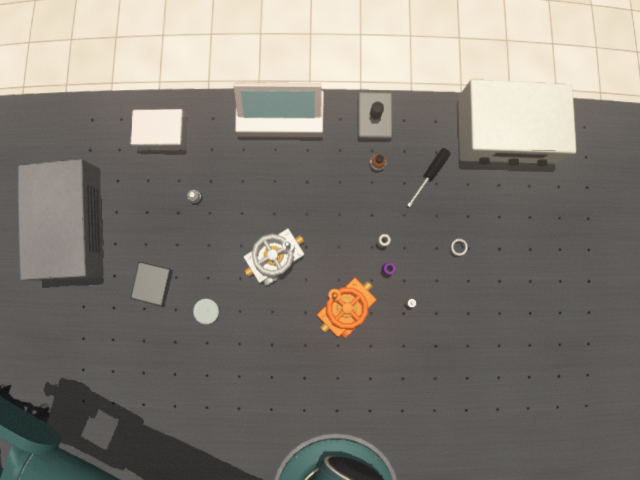

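The sleeve candidates in the top picture are:
- aluminium tube at (384,240), side (320,322)
- purple look-alike at (389,268)
- post at (411,303), solid with a stud
- lens ring at (459,247), short and wide

I choose the tube at (384,240). The steel valve is at (273,253). The orange one at (349,309) is the look-alike.

```bash
python3 - <<'E'
from h import *
a=r.capture("side");b=r.capture("top")
def near(n,c,p,k=25):
    L=[m for m in r.mark_of(n,c) if np.hypot(*(np.array(m['uv'])-p))<k]
    return np.array(L[0]['uv']) if L else None
G={"sleeve_mid":((319,321),(385,240),.03),"valve_axis":((282,234),(273,253),.085),"pin_foot":((290,242),(288,246),.085),"pin_top":((292,224),(289,244),.135)}
for n,(pa,pb,z) in G.items():
    ua=near(n,a,pa,15);ub=near(n,b,pb,15)
    print(n,ua,ub)
    if ub is not None: print('  top@z',atz(b,ub,z).round(4))
    if ua is not None: print('  side@z',atz(a,ua,z).round(4))
    if ua is not None and ub is not None: print('  tri',*tri(a,ua,b,ub))
for n,p in(("purple",(389,268)),("post",(411,303)),("oil",(378,162)),("dish",(206,312)),("obj",(194,197)),("orange",(347,309)),("lens",(459,247))):print(n,atz(b,p,.04).round(3))
A=b['pixels'][215:290,360:440];B=a['pixels'][295:385,240:350];V=b['pixels'][215:290,235:310];W=a['pixels'][215:285,245:320]
f=lambda I:cv2.resize(I,(390,290),interpolation=cv2.INTER_CUBIC)
cv2.imwrite("pics/crop.png",np.vstack([np.hstack([f(A),f(B)]),np.hstack([f(V),f(W)])]))
print(a['cam_to_world'][:,3],b['cam_to_world'])
E
```

```text
sleeve_mid [320.3 323.8] [383.1 239.9]
  top@z [ 0.5919 -0.0995  0.03  ]
  side@z [ 0.5897 -0.1035  0.03  ]
  tri [ 0.59138466 -0.0998876   0.02536338] [np.float64(0.0008064151477076413), np.float64(0.0008064151477076684)]
valve_axis [281.6 237.3] [273.1 253.8]
  top@z [0.5551 0.143  0.085 ]
  side@z [0.5545 0.1353 0.085 ]
  tri [0.5555515  0.14346931 0.07786021] [np.float64(0.00016184723068069193), np.float64(0.000161847230680778)]
pin_foot [287.6 244.3] [288.2 248.9]
  top@z [0.5661 0.1106 0.085 ]
  side@z [0.5635 0.1067 0.085 ]
  tri [0.5652213  0.11087497 0.08112922] [np.float64(0.0010747479191590445), np.float64(0.001074747919159284)]
pin_top [291.4 226. ] [286.1 244.9]
  top@z [0.5718 0.1125 0.135 ]
  side@z [0.5761 0.1119 0.135 ]
  tri [0.57392804 0.11225023 0.13479429] [np.float64(0.002167948469202938), np.float64(0.0021679484692033375)]
purple [ 0.529 -0.112  0.04 ]
post [ 0.451 -0.162  0.04 ]
oil [ 0.767 -0.086  0.04 ]
dish [0.425 0.295 0.04 ]
obj [0.683 0.328 0.04 ]
orange [ 0.437 -0.02   0.04 ]
lens [ 0.577 -0.271  0.04 ]
[ 0.42157619 -0.77117491  0.87979272  1.        ] [[ 0.01319437 -0.99715905  0.07416021  0.49731343]
 [-0.99990173 -0.01280659  0.00570206  0.04295099]
 [-0.00473612 -0.07422816 -0.99723004  1.42063358]
 [ 0.          0.          0.          1.        ]]
```

View pics/crop.png

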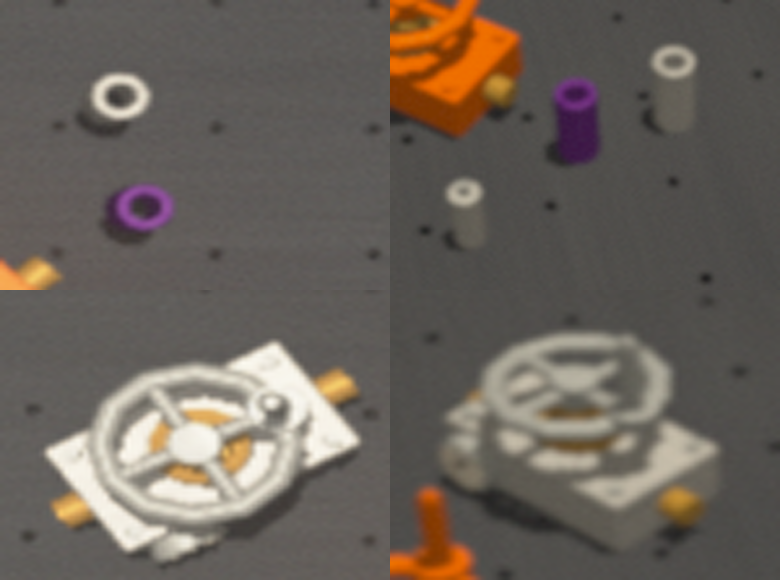

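The crop confirms it: the sleeve is the bare tall tube with a bore, top (384.6,240), side (320,314). The purple tube is 60 mm nearer the robot, and the steel wheel's pin is at top (287,246).

```bash
cat >> h.py <<'E'
from scipy.spatial.transform import Rotation as Ro
def need(t):
    s=r.state();R=Ro.from_rotvec(s['eef_rot']).as_matrix()
    return (R.T@(np.array(t)-s['position'])*1000).round(1)
E
python3 - <<'E'
from h import *
b=r.capture("top");a=r.capture("side")
def ring(c,x0,x1,y0,y1,th):
    g=cv2.cvtColor(c['pixels'],cv2.COLOR_BGR2GRAY)[y0:y1,x0:x1]; m=(g>th).astype(np.uint8)
    cs,_=cv2.findContours(m,cv2.RETR_EXTERNAL,cv2.CHAIN_APPROX_NONE);k=max(cs,key=cv2.contourArea)
    e=cv2.fitEllipse(k);return np.array(e[0])+[x0,y0],e[1]
u,e=ring(b,372,398,226,254,150);print(u,e,atz(b,u,.06))
print('side',atz(a,(320.1,313.6),.06))
print(Ro.from_rotvec(r.state()['eef_rot']).as_matrix().round(4))
print(need([.591,-.1005,.25]),need([.591,-.1005,.042]))
E
```

```text
[384.1819315  239.39880562] (10.920748710632324, 11.084173202514648) [ 0.59096402 -0.09884631  0.06      ]
side [ 0.59020729 -0.10019349  0.06      ]
[[-0.9309  0.3652 -0.    ]
 [ 0.3652  0.9309 -0.    ]
 [ 0.     -0.     -1.    ]]
[-5.869e+02 -5.527e+02  3.000e-01] [-586.9 -552.7  208.3]
```

```bash
python3 -m pendant '[{"dx":-587,"dy":-552,"hand":1},{"dx":-587,"dy":-552,"hand":1},{"dx":-587,"dy":-552,"hand":1},{"dx":-587,"dy":-552,"hand":1},{"dx":-587,"dy":-552,"hand":1},{"dx":-587,"dy":-552,"hand":1},{"dx":-587,"dy":-552,"hand":1},{"dx":-587,"dy":-552,"hand":1},{"dx":-587,"dy":-552,"hand":1},{"dx":-587,"dy":-552,"hand":1},{"dx":-587,"dy":-552,"hand":1},{"dx":-587,"dy":-552,"hand":1}]'; python3 -c "
from h import *
print(need([.5908,-.0995,.25]),r.state()['q'])"
```

```text
[-5.864e+02 -5.519e+02  3.000e-01] [ 1.15921049e+00  1.16020030e-01  1.44159800e+00  2.05544388e-05
  1.58400782e+00 -3.77610256e-02]invalid input at $[0]: expected keys rx, ry, rz, dx, dy, dz, hand
```

All seven keys are needed.

```bash
python3 -m pendant '[{"rx":0,"ry":0,"rz":0,"dx":-586,"dy":-552,"dz":0,"hand":1},{"rx":0,"ry":0,"rz":0,"dx":-586,"dy":-552,"dz":0,"hand":1},{"rx":0,"ry":0,"rz":0,"dx":-586,"dy":-552,"dz":0,"hand":1},{"rx":0,"ry":0,"rz":0,"dx":-586,"dy":-552,"dz":0,"hand":1},{"rx":0,"ry":0,"rz":0,"dx":-586,"dy":-552,"dz":0,"hand":1},{"rx":0,"ry":0,"rz":0,"dx":-586,"dy":-552,"dz":0,"hand":1},{"rx":0,"ry":0,"rz":0,"dx":-586,"dy":-552,"dz":0,"hand":1},{"rx":0,"ry":0,"rz":0,"dx":-586,"dy":-552,"dz":0,"hand":1},{"rx":0,"ry":0,"rz":0,"dx":-586,"dy":-552,"dz":0,"hand":1},{"rx":0,"ry":0,"rz":0,"dx":-586,"dy":-552,"dz":0,"hand":1},{"rx":0,"ry":0,"rz":0,"dx":-586,"dy":-552,"dz":0,"hand":1},{"rx":0,"ry":0,"rz":0,"dx":-586,"dy":-552,"dz":0,"hand":1}]'; python3 -c "
from h import *
print(need([.5908,-.0995,.25]),r.state()['q'],r.state()['eef_rot'])"
```

```text
clock: 2.3
position: [0.5033, 0.0838, 0.2507]
eef_rot: [0.584, 3.086, 0.0]
wrist_force: [1.0, 0.2, -0.6]
gripper_width: 0.0852
gripper_force: 0.0
[-148.4 -138.7    0.7] [ 1.15058894e-01 -2.48908193e-01  1.78809104e+00  3.92824220e-05
  1.60151537e+00 -1.08191906e+00] [5.83621143e-01 3.08604909e+00 4.76598585e-04]
```

```bash
python3 -m pendant '[{"rx":0,"ry":0,"rz":0,"dx":-110,"dy":-103,"dz":0,"hand":1},{"rx":0,"ry":0,"rz":0,"dx":-110,"dy":-103,"dz":0,"hand":1},{"rx":0,"ry":0,"rz":0,"dx":-110,"dy":-103,"dz":50,"hand":1},{"rx":0,"ry":0,"rz":0,"dx":-110,"dy":-103,"dz":100,"hand":1},{"rx":0,"ry":0,"rz":0,"dx":-110,"dy":-103,"dz":100,"hand":1},{"rx":0,"ry":0,"rz":0,"dx":-110,"dy":-103,"dz":100,"hand":1},{"rx":0,"ry":0,"rz":0,"dx":-110,"dy":-103,"dz":100,"hand":1},{"rx":0,"ry":0,"rz":0,"dx":-110,"dy":-103,"dz":100,"hand":1}]'; python3 -c "
from h import *
print(need([.5908,-.0995,.042]),r.state()['q'],r.state()['eef_rot'])"
```

```text
clock: 3.1
position: [0.5684, -0.0494, 0.153]
eef_rot: [0.581, 3.084, 0.0]
wrist_force: [0.2, 0.1, 0.7]
gripper_width: 0.0855
gripper_force: 0.0
[-38.8 -38.6 111.1] [-1.31366969e-01 -7.04136488e-02  1.78993291e+00  1.00804051e-04
  1.41871440e+00 -1.32951619e+00] [5.81374669e-01 3.08392282e+00 4.45665187e-04]
```

```bash
python3 -m pendant '[{"rx":0,"ry":0,"rz":0,"dx":-39,"dy":-38,"dz":0,"hand":1},{"rx":0,"ry":0,"rz":0,"dx":-39,"dy":-38,"dz":20,"hand":1},{"rx":0,"ry":0,"rz":0,"dx":-39,"dy":-38,"dz":50,"hand":1},{"rx":0,"ry":0,"rz":0,"dx":-39,"dy":-38,"dz":50,"hand":1},{"rx":0,"ry":0,"rz":0,"dx":-39,"dy":-38,"dz":50,"hand":1}]'; python3 -c "
from h import *
print(need([.5908,-.0995,.042]),r.state()['q'],r.state()['eef_rot'])"
```

```text
clock: 3.6
position: [0.5905, -0.0993, 0.102]
eef_rot: [0.582, 3.086, 0.0]
wrist_force: [0.2, -0.1, 0.3]
gripper_width: 0.0856
gripper_force: 0.0
[-0.3 -0.1 60. ] [-2.09152429e-01  3.02423210e-02  1.77682973e+00  3.62061914e-05
  1.33345570e+00 -1.40695573e+00] [5.82321199e-01 3.08606760e+00 1.73707772e-05]
```

```bash
python3 -m pendant '[{"rx":0,"ry":0,"rz":0,"dx":0,"dy":0,"dz":35,"hand":1},{"rx":0,"ry":0,"rz":0,"dx":0,"dy":0,"dz":60,"hand":1},{"rx":0,"ry":0,"rz":0,"dx":0,"dy":0,"dz":60,"hand":1},{"rx":0,"ry":0,"rz":0,"dx":0,"dy":0,"dz":60,"hand":-1},{"rx":0,"ry":0,"rz":0,"dx":0,"dy":0,"dz":60,"hand":-1},{"rx":0,"ry":0,"rz":0,"dx":0,"dy":0,"dz":60,"hand":-1},{"rx":0,"ry":0,"rz":0,"dx":0,"dy":0,"dz":60,"hand":-1},{"rx":0,"ry":0,"rz":0,"dx":0,"dy":0,"dz":60,"hand":-1},{"rx":0,"ry":0,"rz":0,"dx":0,"dy":0,"dz":60,"hand":-1}]'; python3 -c "
from h import *
print(need([.5908,-.0995,.042]),r.state()['q'],r.state()['eef_rot'])"
```

```text
clock: 4.5
position: [0.5906, -0.0999, 0.0415]
eef_rot: [0.584, 3.086, -0.0]
wrist_force: [-2.0, 0.4, 8.0]
gripper_width: 0.0241
gripper_force: 58.6
[-0.1  0.4 -0.5] [-2.10110657e-01  8.76807076e-02  1.82265792e+00 -2.75562507e-06
  1.22990986e+00 -1.40707577e+00] [ 5.83548259e-01  3.08555256e+00 -5.30266357e-05]
```

```bash
python3 -m pendant '[{"rx":0,"ry":0,"rz":0,"dx":0,"dy":0,"dz":-20,"hand":-1},{"rx":0,"ry":0,"rz":0,"dx":0,"dy":0,"dz":-60,"hand":-1},{"rx":0,"ry":0,"rz":0,"dx":0,"dy":0,"dz":-110,"hand":-1},{"rx":0,"ry":0,"rz":0,"dx":0,"dy":0,"dz":-160,"hand":-1},{"rx":0,"ry":0,"rz":0,"dx":20,"dy":40,"dz":-160,"hand":-1},{"rx":0,"ry":0,"rz":0,"dx":40,"dy":80,"dz":-160,"hand":-1},{"rx":0,"ry":0,"rz":0,"dx":60,"dy":120,"dz":-160,"hand":-1},{"rx":0,"ry":0,"rz":0,"dx":69,"dy":134,"dz":-160,"hand":-1},{"rx":0,"ry":0,"rz":0,"dx":69,"dy":134,"dz":-160,"hand":-1},{"rx":0,"ry":0,"rz":0,"dx":69,"dy":134,"dz":-160,"hand":-1},{"rx":0,"ry":0,"rz":0,"dx":69,"dy":134,"dz":-160,"hand":-1}]'; python3 - <<'E'
from h import *
s=r.state();print(s['position'],s['eef_rot'],s['gripper_width'])
a=r.capture("side");b=r.capture("top")
for n in["sleeve_mid","pin_top","pin_foot","valve_axis"]:
    for c in(a,b):print(n,[(np.round(m['uv'],1),round(m['score'],2)) for m in r.mark_of(n,c)[:4]])
V=b['pixels'][200:300,235:345];W=a['pixels'][180:280,235:345]
f=lambda I:cv2.resize(I,(400,364),interpolation=cv2.INTER_CUBIC)
cv2.imwrite("pics/lift.png",np.hstack([f(V),f(W)]))
p=s['position']
for X in(p,p-[0,0,.042]):print(proj(a,X),proj(b,X))
E
```

```text
clock: 5.6
position: [0.5749, 0.0492, 0.2004]
eef_rot: [0.585, 3.087, -0.0]
wrist_force: [-0.1, 0.4, -0.9]
gripper_width: 0.024
gripper_force: 59.0
[0.5749452  0.04916984 0.20036234] [ 5.85209248e-01  3.08650712e+00 -3.92859033e-04] 0.02396169000335966
sleeve_mid [(array([294.8, 328.8]), 0.85), (array([291.9, 228.3]), 0.56), (array([239.1, 204.7]), 0.41)]
sleeve_mid [(array([389. , 268.6]), 0.47)]
pin_top [(array([289.4, 224.7]), 0.7), (array([250. , 265.5]), 0.7)]
pin_top [(array([334.6, 293.9]), 0.69)]
pin_foot [(array([288.9, 244.8]), 0.95), (array([254. , 282.7]), 0.82), (array([401.2, 353.4]), 0.52)]
pin_foot [(array([336.2, 292.4]), 0.72)]
valve_axis [(array([243.1, 291.8]), 0.59), (array([282.7, 236.4]), 0.58)]
valve_axis [(array([345.1, 311.2]), 0.94)]
[295.62549471 220.79250821] [316.52557935 241.76282997]
[296.34565678 235.53165923] [316.61345872 243.07426969]
```

View pics/lift.png

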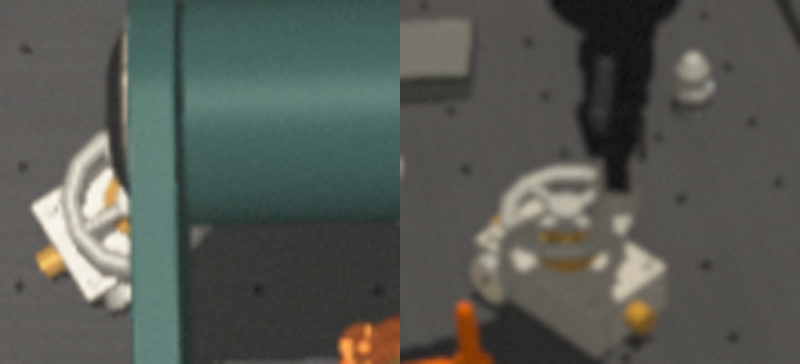

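The top view is blocked by the arm. In the side view the sleeve hangs in the fingers, with its lower end near (295.5,236), as predicted from the TCP. I'll refine the pin position from the first, unobstructed pictures.

```bash
python3 - <<'E'
import cv2,numpy as np
b=cv2.imread('pics/top.png')[232:260,270:304];a=cv2.imread('pics/side.png')[212:254,266:308]
f=lambda I,k:cv2.resize(I,None,fx=k,fy=k,interpolation=cv2.INTER_LANCZOS4)
B=f(b,11);A=f(a,9)
for i in range(0,34,5):cv2.putText(B,str(270+i),(i*11+2,300),0,.3,(0,255,255));cv2.line(B,(int((i+.5)*11),0),(int((i+.5)*11),4),(0,255,255),1)
for i in range(0,28,4):cv2.putText(B,str(232+i),(0,int((i+.5)*11)),0,.3,(0,255,0))
for i in range(0,42,5):cv2.putText(A,str(266+i),(i*9+2,370),0,.3,(0,255,255))
for i in range(0,42,4):cv2.putText(A,str(212+i),(0,int((i+.5)*9)),0,.3,(0,255,0))
H=max(A.shape[0],B.shape[0]);P=lambda I:np.vstack([I,np.zeros((H-I.shape[0],I.shape[1],3),np.uint8)])
cv2.imwrite('pics/pin.png',np.hstack([P(B),P(A)]))
E
```

```text
(no output)
```

View pics/pin.png

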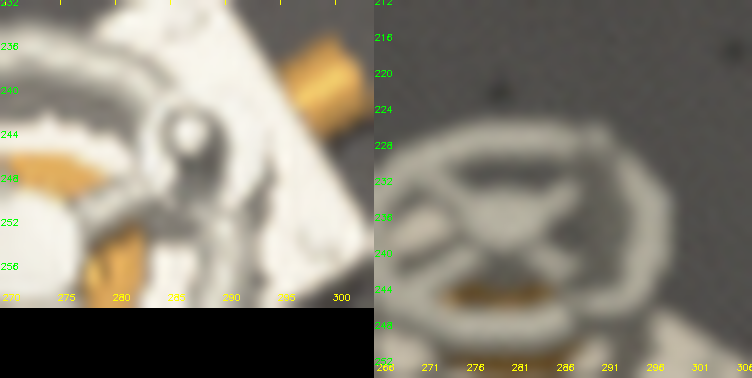

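The pin top is at top-view (286.8,243.7) and side-view (290.3,226), where the pin shows as a grey band from (290,225.7) down to about (290,245).

```bash
python3 - <<'E'
from h import *
a=r.capture("side");b=r.capture("top")
ub=(286.8,243.7);ua=(290.3,226.2)
print(tri(a,ua,b,ub),atz(b,ub,.135),atz(a,ua,.135))
# side px per mm around pin
X=np.array([.571,.112,.135]);print(proj(a,X),[(proj(a,X+d)-proj(a,X)).round(2) for d in np.eye(3)*.01]);print([(proj(b,X+d)-proj(b,X)).round(2) for d in np.eye(3)*.01])
# hub axis
g=cv2.imread('pics/top.png')
print(atz(b,(273.1,253.8),.085))
E
```

```text
(array([0.57378009, 0.11113343, 0.13553251]), [np.float64(0.0004665018357070517), np.float64(0.0004665018357069781)]) [0.57427557 0.11110419 0.135     ] [0.57342151 0.11179439 0.135     ]
[289.26476902 226.31530079] [array([ 4.2, -0.7]), array([-0.87, -2.64]), array([-0.2 , -3.31])]
[array([ 0.08, -4.81]), array([-4.81, -0.06]), array([-0.26, -0.28])]
[0.55508179 0.14295301 0.085     ]
```

```bash
python3 -c "
from h import *
print(need([.5737,.111,.186]))"
```

```text
[23.2 56.2 14.3]
```

```bash
python3 -m pendant '[{"rx":0,"ry":0,"rz":0,"dx":23,"dy":56,"dz":0,"hand":-1},{"rx":0,"ry":0,"rz":0,"dx":23,"dy":56,"dz":0,"hand":-1},{"rx":0,"ry":0,"rz":0,"dx":23,"dy":56,"dz":14,"hand":-1},{"rx":0,"ry":0,"rz":0,"dx":23,"dy":56,"dz":14,"hand":-1},{"rx":0,"ry":0,"rz":0,"dx":23,"dy":56,"dz":14,"hand":-1},{"rx":0,"ry":0,"rz":0,"dx":23,"dy":56,"dz":14,"hand":-1}]'; python3 - <<'E'
from h import *
print(need([.5737,.111,.186]),r.state()['wrist_force'])
a=r.capture("side")
W=a['pixels'][195:260,260:330]
W=cv2.resize(W,None,fx=9,fy=9,interpolation=cv2.INTER_LANCZOS4)
W=cv2.convertScaleAbs(W,alpha=1.6)
cv2.imwrite("pics/over.png",W)
p=r.state()['position'];print(proj(a,p-[0,0,.0415]),proj(a,[.5737,.111,.135]))
E
```

```text
clock: 6.8
position: [0.5739, 0.1099, 0.1864]
eef_rot: [0.585, 3.087, -0.0]
wrist_force: [-0.1, 0.1, -0.5]
gripper_width: 0.0242
gripper_force: 59.2
[0.6 0.9 0.4] [-0.12836512  0.0579224  -0.45777317]
[290.48520224 223.29000198] [290.48734091 226.39178402]
```

View pics/over.png

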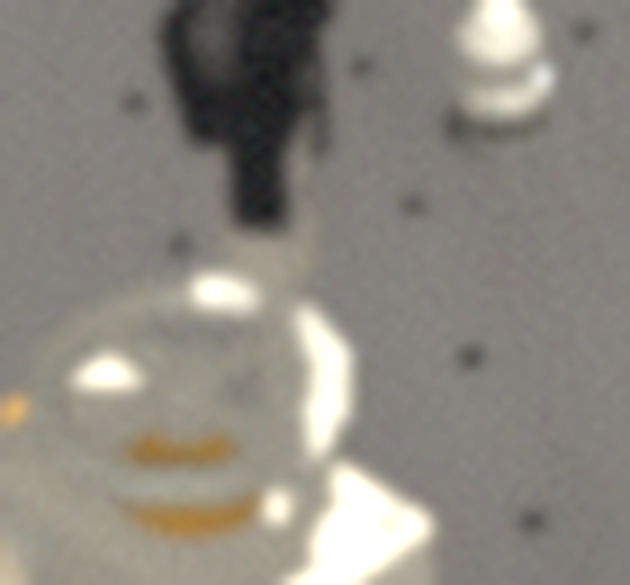

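The sleeve hangs centred at about column 290, right above the pin at 290.3. I'll descend gently.

```bash
python3 -m pendant '[{"rx":0,"ry":0,"rz":0,"dx":0.5,"dy":1,"dz":0,"hand":-1},{"rx":0,"ry":0,"rz":0,"dx":0.5,"dy":1,"dz":4,"hand":-1},{"rx":0,"ry":0,"rz":0,"dx":0.5,"dy":1,"dz":7,"hand":-1},{"rx":0,"ry":0,"rz":0,"dx":0.5,"dy":1,"dz":9,"hand":-1},{"rx":0,"ry":0,"rz":0,"dx":0.5,"dy":1,"dz":11,"hand":-1},{"rx":0,"ry":0,"rz":0,"dx":0.5,"dy":1,"dz":13,"hand":-1},{"rx":0,"ry":0,"rz":0,"dx":0.5,"dy":1,"dz":13,"hand":-1}]'
```

```text
clock: 7.55
position: [0.5736, 0.1118, 0.1729]
eef_rot: [-0.584, -3.086, 0.0]
wrist_force: [0.1, -0.8, -1.2]
gripper_width: 0.0242
gripper_force: 59.2
```

```bash
python3 -m pendant '[{"rx":0,"ry":0,"rz":0,"dx":0,"dy":0,"dz":3,"hand":-1},{"rx":0,"ry":0,"rz":0,"dx":0,"dy":0,"dz":6,"hand":-1},{"rx":0,"ry":0,"rz":0,"dx":0,"dy":0,"dz":10,"hand":-1},{"rx":0,"ry":0,"rz":0,"dx":0,"dy":0,"dz":10,"hand":-1}]'
```

```text
clock: 7.95
position: [0.5735, 0.1118, 0.1625]
eef_rot: [-0.584, -3.086, 0.001]
wrist_force: [0.2, -0.4, -1.4]
gripper_width: 0.0242
gripper_force: 59.2
```

```bash
python3 -m pendant '[{"rx":0,"ry":0,"rz":0,"dx":0,"dy":0,"dz":7,"hand":-1},{"rx":0,"ry":0,"rz":0,"dx":0,"dy":0,"dz":14,"hand":-1},{"rx":0,"ry":0,"rz":0,"dx":0,"dy":0,"dz":21,"hand":-1},{"rx":0,"ry":0,"rz":0,"dx":0,"dy":0,"dz":27,"hand":-1},{"rx":0,"ry":0,"rz":0,"dx":0,"dy":0,"dz":31,"hand":-1},{"rx":0,"ry":0,"rz":0,"dx":0,"dy":0,"dz":33,"hand":-1},{"rx":0,"ry":0,"rz":0,"dx":0,"dy":0,"dz":33,"hand":-1}]'
```

```text
clock: 8.65
position: [0.5737, 0.1118, 0.1301]
eef_rot: [-0.584, -3.087, 0.0]
wrist_force: [-0.3, -0.3, -0.7]
gripper_width: 0.0242
gripper_force: 59.2
```

```bash
cat >> h.py <<'E'
def arc(c,angs,rad=.040):
    s=r.state();R=Ro.from_rotvec(s['eef_rot']).as_matrix();p=s['position']
    for t in np.radians(angs):
        d=R.T@(np.array([c[0]+rad*np.cos(t),c[1]+rad*np.sin(t),p[2]])-p)*1000
        print(d[:2].round(1))
E
python3 -m pendant '[{"rx":0,"ry":0,"rz":0,"dx":0,"dy":0,"dz":1.5,"hand":-1},{"rx":0,"ry":0,"rz":0,"dx":0,"dy":0,"dz":2.5,"hand":-1},{"rx":0,"ry":0,"rz":0,"dx":0,"dy":0,"dz":2.5,"hand":-1}]'; python3 - <<'E'
from h import *
arc((.5535,.145),-59-np.arange(5,50,5))
E
```

```text
clock: 8.95
position: [0.5737, 0.1118, 0.1278]
eef_rot: [0.584, 3.087, -0.0]
wrist_force: [0.6, 0.7, -0.4]
gripper_width: 0.0243
gripper_force: 59.2
[ 1.5 -3.6]
[ 4. -6.]
[ 6.6 -8.3]
[  9.5 -10.3]
[ 12.5 -12. ]
[ 15.7 -13.5]
[ 19.  -14.7]
[ 22.3 -15.6]
[ 25.8 -16.2]
```

```bash
python3 -m pendant '[{"rx":0,"ry":0,"rz":0,"dx":1.5,"dy":-3,"dz":0,"hand":-1},{"rx":0,"ry":0,"rz":0,"dx":4,"dy":-6,"dz":0,"hand":-1},{"rx":0,"ry":0,"rz":0,"dx":6.6,"dy":-8.3,"dz":0,"hand":-1},{"rx":0,"ry":0,"rz":0,"dx":9.5,"dy":-10.3,"dz":0,"hand":-1},{"rx":0,"ry":0,"rz":0,"dx":12.5,"dy":-12,"dz":0,"hand":-1},{"rx":0,"ry":0,"rz":0,"dx":12.5,"dy":-12,"dz":0,"hand":-1}]'; python3 - <<'E'
from h import *
s=r.state();c=np.array([.5535,.145])
d=s['position'][:2]-c;u=d/np.linalg.norm(d);print(np.linalg.norm(d),np.degrees(np.arctan2(*d[::-1])),'Frad',s['wrist_force'][:2]@u,'Ftan_cw',s['wrist_force'][:2]@[u[1],-u[0]])
a=r.capture("side")
for n in["pin_foot","sleeve_mid","valve_axis"]:print(n,[(np.round(m['uv'],1),round(m['score'],2)) for m in r.mark_of(n,a)[:4]])
p=s['position'];print(proj(a,p-[0,0,.0128]),proj(a,p-[0,0,.0428]))
E
```

```text
clock: 9.55
position: [0.5572, 0.1051, 0.1279]
eef_rot: [-0.584, -3.087, 0.0]
wrist_force: [0.3, -1.1, -0.5]
gripper_width: 0.0247
gripper_force: 59.2
0.0400276446801381 -84.67350064912438 Frad 1.0849238211720378 Ftan_cw -0.17094516915041885
pin_foot [(array([282.1, 244.5]), 0.93), (array([256.7, 278.8]), 0.85)]
sleeve_mid [(array([291.7, 330.9]), 0.63), (array([282.4, 233.4]), 0.47)]
valve_axis [(array([244.1, 289.9]), 0.83), (array([280.5, 239.4]), 0.59)]
[284.49763939 235.62754724] [285.16278769 245.13869353]
```

```bash
python3 - <<'E'
from h import *
arc((.5535,.145),-84-np.arange(8,97,8))
E
```

```text
[ 5.1 -2.2]
[10.4 -3.7]
[16.  -4.4]
[21.6 -4.4]
[27.1 -3.5]
[32.4 -1.9]
[37.5  0.4]
[42.2  3.4]
[46.4  7. ]
[50.1 11.2]
[53.2 15.9]
[55.6 20.9]
```

```bash
python3 -m pendant '[{"rx":0,"ry":0,"rz":0,"dx":5,"dy":-2.2,"dz":0,"hand":-1},{"rx":0,"ry":0,"rz":0,"dx":10.4,"dy":-3.7,"dz":0,"hand":-1},{"rx":0,"ry":0,"rz":0,"dx":16,"dy":-4.4,"dz":0,"hand":-1},{"rx":0,"ry":0,"rz":0,"dx":21.6,"dy":-4.4,"dz":0,"hand":-1},{"rx":0,"ry":0,"rz":0,"dx":27.1,"dy":-3.5,"dz":0,"hand":-1},{"rx":0,"ry":0,"rz":0,"dx":32.4,"dy":-1.9,"dz":0,"hand":-1},{"rx":0,"ry":0,"rz":0,"dx":32.4,"dy":-1.9,"dz":0,"hand":-1}]'; cat >> h.py <<'E'
def rep(c):
    s=r.state();d=s['position'][:2]-np.array(c);u=d/np.linalg.norm(d)
    print(s['position'].round(4),'rad',np.linalg.norm(d).round(4),'ang',np.degrees(np.arctan2(*d[::-1])).round(1),'Frad',(s['wrist_force'][:2]@u).round(1),'Fcw',(s['wrist_force'][:2]@[u[1],-u[0]]).round(1),'g',s['gripper_force'])
E
python3 - <<'E'
from h import *
rep((.5535,.145))
arc((.5535,.145),-132-np.arange(8,97,8))
E
```

```text
clock: 10.45
position: [0.5262, 0.1158, 0.1278]
eef_rot: [-0.583, -3.087, -0.0]
wrist_force: [0.2, -0.0, -0.9]
gripper_width: 0.0241
gripper_force: 59.3
[0.5262 0.1158 0.1278] rad 0.04 ang -133.1 Frad -0.1 Fcw -0.2 g 59.265530593693256
[4.4 2.1]
[9.1 5.1]
[13.3  8.7]
[17.  12.9]
[20.1 17.5]
[22.5 22.6]
[24.1 27.9]
[25.  33.4]
[25.2 39. ]
[24.5 44.5]
[23.1 49.9]
[21.  55.1]
```

```bash
python3 -m pendant '[{"rx":0,"ry":0,"rz":0,"dx":4.4,"dy":2.1,"dz":0,"hand":-1},{"rx":0,"ry":0,"rz":0,"dx":9.1,"dy":5.1,"dz":0,"hand":-1},{"rx":0,"ry":0,"rz":0,"dx":13.3,"dy":8.7,"dz":0,"hand":-1},{"rx":0,"ry":0,"rz":0,"dx":17,"dy":12.9,"dz":0,"hand":-1},{"rx":0,"ry":0,"rz":0,"dx":20.1,"dy":17.5,"dz":0,"hand":-1},{"rx":0,"ry":0,"rz":0,"dx":22.5,"dy":22.6,"dz":0,"hand":-1},{"rx":0,"ry":0,"rz":0,"dx":24.1,"dy":27.9,"dz":0,"hand":-1},{"rx":0,"ry":0,"rz":0,"dx":24.1,"dy":27.9,"dz":0,"hand":-1}]'; 
cat > chk.py <<'E'
import sys
from h import *
rep((.5535,.145)); s=r.state(); sys.exit(int(np.hypot(*s['wrist_force'][:2])>7))
E
python3 - <<'E'
from h import *
rep((.5535,.145))
arc((.5535,.145),-188-np.arange(6,97,6))
E
```

```text
clock: 11.25
position: [0.5146, 0.1509, 0.1278]
eef_rot: [-0.583, -3.087, -0.001]
wrist_force: [0.2, 0.4, -1.4]
gripper_width: 0.0243
gripper_force: 59.4
[0.5146 0.1509 0.1278] rad 0.0393 ang 171.4 Frad -0.1 Fcw 0.4 g 59.35185827314854
[1.3 3.5]
[1.6 7.7]
[ 1.5 11.9]
[ 0.9 16.1]
[-0.  20.1]
[-1.4 24.1]
[-3.3 27.8]
[-5.4 31.4]
[-8.  34.7]
[-10.9  37.8]
[-14.1  40.5]
[-17.5  42.8]
[-21.2  44.8]
[-25.1  46.4]
[-29.1  47.6]
[-33.2  48.3]
```

```bash
P="python3 -m pendant"; set -e
q(){ tail -0; python3 chk.py; }
python3 -m pendant '[{"rx":0,"ry":0,"rz":0,"dx":1.3,"dy":3.5,"dz":0,"hand":-1}]' >/dev/null; python3 chk.py
python3 -m pendant '[{"rx":0,"ry":0,"rz":0,"dx":0.3,"dy":4.2,"dz":0,"hand":-1}]' >/dev/null; python3 chk.py
python3 -m pendant '[{"rx":0,"ry":0,"rz":0,"dx":-0.1,"dy":4.2,"dz":0,"hand":-1}]' >/dev/null; python3 chk.py
python3 -m pendant '[{"rx":0,"ry":0,"rz":0,"dx":-0.6,"dy":4.2,"dz":0,"hand":-1}]' >/dev/null; python3 chk.py
python3 -m pendant '[{"rx":0,"ry":0,"rz":0,"dx":-0.9,"dy":4,"dz":0,"hand":-1}]' >/dev/null; python3 chk.py
python3 -m pendant '[{"rx":0,"ry":0,"rz":0,"dx":-1.4,"dy":4,"dz":0,"hand":-1}]' >/dev/null; python3 chk.py
python3 -m pendant '[{"rx":0,"ry":0,"rz":0,"dx":-1.9,"dy":3.7,"dz":0,"hand":-1}]' >/dev/null; python3 chk.py
python3 -m pendant '[{"rx":0,"ry":0,"rz":0,"dx":-2.1,"dy":3.6,"dz":0,"hand":-1}]' >/dev/null; python3 chk.py
python3 -m pendant '[{"rx":0,"ry":0,"rz":0,"dx":-2.6,"dy":3.3,"dz":0,"hand":-1}]' >/dev/null; python3 chk.py
python3 -m pendant '[{"rx":0,"ry":0,"rz":0,"dx":-2.9,"dy":3.1,"dz":0,"hand":-1}]' >/dev/null; python3 chk.py
```

```text
[0.5147 0.1538 0.1278] rad 0.0398 ang 167.2 Frad 0.7 Fcw -2.4 g 59.379727095365524
[0.5158 0.1579 0.1277] rad 0.0398 ang 161.1 Frad 0.9 Fcw -2.5 g 59.34384606778622
[0.5175 0.1619 0.1277] rad 0.0398 ang 154.8 Frad 1.1 Fcw -2.0 g 59.36990328133106
[0.5197 0.1657 0.1277] rad 0.0397 ang 148.6 Frad 1.1 Fcw -1.9 g 59.367303773760796
[0.5221 0.1691 0.1278] rad 0.0396 ang 142.5 Frad 1.1 Fcw -2.6 g 59.36670284718275
[0.5247 0.1724 0.1277] rad 0.0398 ang 136.4 Frad 3.7 Fcw -3.1 g 59.41222753375769
[0.5278 0.1752 0.1277] rad 0.0396 ang 130.3 Frad 3.2 Fcw -1.7 g 59.40400645136833
[0.5313 0.1777 0.1277] rad 0.0395 ang 124.2 Frad 2.4 Fcw -1.2 g 59.39390201121569
[0.535  0.1798 0.1278] rad 0.0394 ang 118.0 Frad 4.7 Fcw -2.3 g 59.34679236263037
[0.5387 0.1818 0.1278] rad 0.0397 ang 111.9 Frad 5.5 Fcw -3.5 g 59.44589629769325
```

```bash
sed -i 's/.5535,.145/.5531,.1457/' chk.py; sed -i 's/>7/>14/' chk.py; python3 - <<'E'
from h import *
rep((.5531,.1457))
s=r.state();R=Ro.from_rotvec(s['eef_rot']).as_matrix();p=s['position'].copy()
for t in np.radians(112.2-np.arange(6,85,6)):
    q=np.array([.5531+.04*np.cos(t),.1457+.04*np.sin(t),p[2]]);print((R.T@(q-p)*1000)[:2].round(1));p=q
E
```

```text
[0.5387 0.1818 0.1278] rad 0.0389 ang 111.8 Frad 5.5 Fcw -3.6 g 59.44589629769325
[-2.2  3.3]
[-3.4  2.4]
[-3.7  2. ]
[-3.9  1.6]
[-4.   1.2]
[-4.1  0.8]
[-4.2  0.3]
[-4.2 -0.1]
[-4.2 -0.5]
[-4.1 -1. ]
[-3.9 -1.4]
[-3.8 -1.8]
[-3.6 -2.2]
[-3.3 -2.5]
```

```bash
set -e
python3 -m pendant '[{"rx":0,"ry":0,"rz":0,"dx":-2.2,"dy":3.3,"dz":0,"hand":-1}]' >/dev/null; python3 chk.py
python3 -m pendant '[{"rx":0,"ry":0,"rz":0,"dx":-3.4,"dy":2.4,"dz":0,"hand":-1}]' >/dev/null; python3 chk.py
python3 -m pendant '[{"rx":0,"ry":0,"rz":0,"dx":-3.7,"dy":2,"dz":0,"hand":-1}]' >/dev/null; python3 chk.py
python3 -m pendant '[{"rx":0,"ry":0,"rz":0,"dx":-3.9,"dy":1.6,"dz":0,"hand":-1}]' >/dev/null; python3 chk.py
python3 -m pendant '[{"rx":0,"ry":0,"rz":0,"dx":-4,"dy":1.2,"dz":0,"hand":-1}]' >/dev/null; python3 chk.py
python3 -m pendant '[{"rx":0,"ry":0,"rz":0,"dx":-4.1,"dy":0.8,"dz":0,"hand":-1}]' >/dev/null; python3 chk.py
python3 -m pendant '[{"rx":0,"ry":0,"rz":0,"dx":-4.2,"dy":0.3,"dz":0,"hand":-1}]' >/dev/null; python3 chk.py
python3 -m pendant '[{"rx":0,"ry":0,"rz":0,"dx":-4.2,"dy":-0.1,"dz":0,"hand":-1}]' >/dev/null; python3 chk.py
python3 -m pendant '[{"rx":0,"ry":0,"rz":0,"dx":-4.2,"dy":-0.5,"dz":0,"hand":-1}]' >/dev/null; python3 chk.py
python3 -m pendant '[{"rx":0,"ry":0,"rz":0,"dx":-4.1,"dy":-1,"dz":0,"hand":-1}]' >/dev/null; python3 chk.py
python3 -m pendant '[{"rx":0,"ry":0,"rz":0,"dx":-3.9,"dy":-1.4,"dz":0,"hand":-1}]' >/dev/null; python3 chk.py
python3 -m pendant '[{"rx":0,"ry":0,"rz":0,"dx":-3.8,"dy":-1.8,"dz":0,"hand":-1}]' >/dev/null; python3 chk.py
```

```text
[0.5422 0.1838 0.1278] rad 0.0397 ang 106.0 Frad 0.2 Fcw -2.6 g 59.34552501887083
[0.5462 0.1847 0.1278] rad 0.0396 ang 100.0 Frad 1.6 Fcw -3.0 g 59.35132708400488
[0.5504 0.1853 0.1278] rad 0.0397 ang 93.9 Frad 2.6 Fcw -3.0 g 59.3480471894145
[0.5546 0.1853 0.1279] rad 0.0397 ang 87.8 Frad 3.8 Fcw -2.4 g 59.353346452116966
[0.5588 0.1849 0.1279] rad 0.0396 ang 81.7 Frad 2.7 Fcw -2.5 g 59.329033233225346
[0.5629 0.1839 0.1278] rad 0.0395 ang 75.6 Frad 2.0 Fcw -2.9 g 59.33658689260483
[0.567  0.1828 0.1279] rad 0.0396 ang 69.5 Frad 4.3 Fcw -2.6 g 59.445510283112526
[0.5709 0.1813 0.1279] rad 0.0399 ang 63.4 Frad 5.2 Fcw -2.9 g 59.48801793158054
[0.5747 0.1794 0.128 ] rad 0.0401 ang 57.3 Frad 7.0 Fcw -3.1 g 59.51318509876728
[0.5783 0.1769 0.128 ] rad 0.0401 ang 51.1 Frad 3.7 Fcw -2.3 g 59.49278511106968
[0.5813 0.174  0.128 ] rad 0.04 ang 45.0 Frad 3.4 Fcw -3.4 g 59.50862031430006
[0.5841 0.1707 0.1279] rad 0.0398 ang 39.0 Frad 3.2 Fcw -2.7 g 59.511510618031025
```

```bash
sed -i 's/.5531,.1457/.5536,.1462/' chk.py; python3 - <<'E'
from h import *
c=(.5536,.1462);rep(c)
s=r.state();R=Ro.from_rotvec(s['eef_rot']).as_matrix();p=s['position'].copy()
for t in np.radians(38.3-np.arange(6,61,6)):
    q=np.array([c[0]+.04*np.cos(t),c[1]+.04*np.sin(t),p[2]]);print((R.T@(q-p)*1000)[:2].round(1));p=q
E
```

```text
[0.5841 0.1707 0.1279] rad 0.0391 ang 38.9 Frad 3.2 Fcw -2.7 g 59.511510618031025
[-4.3 -1.7]
[-3.2 -2.7]
[-2.9 -3. ]
[-2.6 -3.3]
[-2.3 -3.5]
[-1.9 -3.7]
[-1.5 -3.9]
[-1.1 -4. ]
[-0.6 -4.1]
[-0.2 -4.2]
```

```bash
set -e
python3 -m pendant '[{"rx":0,"ry":0,"rz":0,"dx":-4.1,"dy":-1.8,"dz":0,"hand":-1}]' >/dev/null; python3 chk.py
python3 -m pendant '[{"rx":0,"ry":0,"rz":0,"dx":-3.2,"dy":-2.7,"dz":0,"hand":-1}]' >/dev/null; python3 chk.py
python3 -m pendant '[{"rx":0,"ry":0,"rz":0,"dx":-2.9,"dy":-3,"dz":0,"hand":-1}]' >/dev/null; python3 chk.py
python3 -m pendant '[{"rx":0,"ry":0,"rz":0,"dx":-2.6,"dy":-3.3,"dz":0,"hand":-1}]' >/dev/null; python3 chk.py
python3 -m pendant '[{"rx":0,"ry":0,"rz":0,"dx":-2.3,"dy":-3.5,"dz":0,"hand":-1}]' >/dev/null; python3 chk.py
python3 -m pendant '[{"rx":0,"ry":0,"rz":0,"dx":-1.9,"dy":-3.7,"dz":0,"hand":-1}]' >/dev/null; python3 chk.py
python3 -m pendant '[{"rx":0,"ry":0,"rz":0,"dx":-1.5,"dy":-3.9,"dz":0,"hand":-1}]' >/dev/null; python3 chk.py
python3 -m pendant '[{"rx":0,"ry":0,"rz":0,"dx":-1.1,"dy":-4,"dz":0,"hand":-1}]' >/dev/null; python3 chk.py
python3 -m pendant '[{"rx":0,"ry":0,"rz":0,"dx":-0.6,"dy":-4.1,"dz":0,"hand":-1}]' >/dev/null; python3 chk.py
python3 -m pendant '[{"rx":0,"ry":0,"rz":0,"dx":-0.2,"dy":-4.2,"dz":0,"hand":-1}]' >/dev/null; python3 chk.py
```

```text
[0.5871 0.1674 0.1279] rad 0.0396 ang 32.4 Frad 2.1 Fcw -3.4 g 59.53753799200058
[0.5884 0.1652 0.1278] rad 0.0396 ang 28.7 Frad 4.1 Fcw -39.2 g 60.55043376982212
```

The stop was met at about 29° pin azimuth. I'll hold briefly, then relax back.

```bash

python3 -m pendant '[{"rx":0,"ry":0,"rz":0,"dx":0,"dy":0,"dz":0,"hand":-1},{"rx":0,"ry":0,"rz":0,"dx":0,"dy":0,"dz":0,"hand":-1}]'; python3 chk.py
python3 -m pendant '[{"rx":0,"ry":0,"rz":0,"dx":2.2,"dy":2.2,"dz":0,"hand":-1},{"rx":0,"ry":0,"rz":0,"dx":2.2,"dy":2.2,"dz":0,"hand":-1}]'; python3 chk.py
python3 - <<'E'
from h import *
P=np.array([[.5572,.1051],[.5262,.1158],[.5146,.1509],[.5147,.1538],[.5158,.1579],[.5197,.1657],[.5247,.1724],[.5313,.1777],[.5387,.1818],[.5422,.1838],[.5504,.1853],[.5588,.1849],[.567,.1828],[.5747,.1794],[.5813,.174],[.5871,.1674],[.5737,.1118]])
A=np.c_[2*P,np.ones(len(P))];x=np.linalg.lstsq(A,(P**2).sum(1),rcond=None)[0];print('fit',x[:2],np.sqrt(x[2]+x[:2]@x[:2]))
E
```

```text
clock: 13.85
position: [0.5882, 0.1655, 0.1278]
eef_rot: [-0.582, -3.085, -0.005]
wrist_force: [-5.7, 18.0, 1.1]
gripper_width: 0.0241
gripper_force: 60.2
[0.5882 0.1655 0.1278] rad 0.0396 ang 29.2 Frad 3.8 Fcw -18.5 g 60.167793072760105
clock: 14.05
position: [0.5874, 0.1666, 0.1277]
eef_rot: [0.584, 3.087, -0.001]
wrist_force: [0.4, -0.3, 0.1]
gripper_width: 0.0242
gripper_force: 60.2
[0.5874 0.1666 0.1277] rad 0.0395 ang 31.1 Frad 0.2 Fcw 0.5 g 60.235832668840885
fit [0.55374185 0.14527811] 0.03985377483638796
```

```bash
python3 - <<'E'
from h import *
c=np.array([.5537,.1456]);rd=.0402
R=Ro.from_rotvec([-.5838,-3.08685,0]).as_matrix()
pt=lambda t:np.array([*(c+rd*np.array([np.cos(t),np.sin(t)])),0])
print('to34',need([*pt(np.radians(34))[:2],.1278]),need([*pt(np.radians(34))[:2],.1278]))
for A in(34,154,274):
    print(A,[list((R.T@(pt(np.radians(A+k))-pt(np.radians(A)))*1000)[:2].round(1)) for k in range(10,121,10)])
E
```

```text
to34 [ 0.9  1.2 -0.1] [ 0.9  1.2 -0.1]
34 [[np.float64(6.1), np.float64(3.5)], [np.float64(12.7), np.float64(5.8)], [np.float64(19.6), np.float64(7.0)], [np.float64(26.6), np.float64(6.9)], [np.float64(33.5), np.float64(5.7)], [np.float64(40.1), np.float64(3.2)], [np.float64(46.1), np.float64(-0.3)], [np.float64(51.4), np.float64(-4.9)], [np.float64(55.9), np.float64(-10.3)], [np.float64(59.4), np.float64(-16.4)], [np.float64(61.7), np.float64(-23.0)], [np.float64(62.9), np.float64(-29.9)]]
154 [[np.float64(-0.1), np.float64(-7.0)], [np.float64(-1.3), np.float64(-13.9)], [np.float64(-3.8), np.float64(-20.5)], [np.float64(-7.3), np.float64(-26.5)], [np.float64(-11.9), np.float64(-31.8)], [np.float64(-17.3), np.float64(-36.3)], [np.float64(-23.3), np.float64(-39.8)], [np.float64(-30.0), np.float64(-42.1)], [np.float64(-36.9), np.float64(-43.3)], [np.float64(-43.9), np.float64(-43.2)], [np.float64(-50.8), np.float64(-42.0)], [np.float64(-57.3), np.float64(-39.5)]]
274 [[np.float64(-6.0), np.float64(3.5)], [np.float64(-11.4), np.float64(8.1)], [np.float64(-15.8), np.float64(13.5)], [np.float64(-19.3), np.float64(19.6)], [np.float64(-21.6), np.float64(26.2)], [np.float64(-22.8), np.float64(33.1)], [np.float64(-22.8), np.float64(40.1)], [np.float64(-21.5), np.float64(47.0)], [np.float64(-19.1), np.float64(53.6)], [np.float64(-15.5), np.float64(59.6)], [np.float64(-11.0), np.float64(64.9)], [np.float64(-5.6), np.float64(69.4)]]
```

```bash
sed -i 's/.5536,.1462/.5537,.1456/' chk.py
python3 -m pendant '[{"rx":0,"ry":0,"rz":0,"dx":0.9,"dy":1.2,"dz":0,"hand":-1}]' >/dev/null; python3 chk.py
python3 -m pendant '[{"rx":0,"ry":0,"rz":0,"dx":6.1,"dy":3.5,"dz":0,"hand":-1},{"rx":0,"ry":0,"rz":0,"dx":12.7,"dy":5.8,"dz":0,"hand":-1},{"rx":0,"ry":0,"rz":0,"dx":19.6,"dy":7,"dz":0,"hand":-1},{"rx":0,"ry":0,"rz":0,"dx":26.6,"dy":6.9,"dz":0,"hand":-1},{"rx":0,"ry":0,"rz":0,"dx":33.5,"dy":5.7,"dz":0,"hand":-1},{"rx":0,"ry":0,"rz":0,"dx":40.1,"dy":3.2,"dz":0,"hand":-1},{"rx":0,"ry":0,"rz":0,"dx":46.1,"dy":-0.3,"dz":0,"hand":-1},{"rx":0,"ry":0,"rz":0,"dx":51.4,"dy":-4.9,"dz":0,"hand":-1},{"rx":0,"ry":0,"rz":0,"dx":55.9,"dy":-10.3,"dz":0,"hand":-1},{"rx":0,"ry":0,"rz":0,"dx":59.4,"dy":-16.4,"dz":0,"hand":-1},{"rx":0,"ry":0,"rz":0,"dx":61.7,"dy":-23,"dz":0,"hand":-1},{"rx":0,"ry":0,"rz":0,"dx":62.9,"dy":-29.9,"dz":0,"hand":-1}]' ; python3 chk.py
```

```text
[0.5871 0.1679 0.1277] rad 0.0402 ang 33.7 Frad 0.2 Fcw -0.4 g 60.23706302046776
clock: 15.35
position: [0.5172, 0.163, 0.1278]
eef_rot: [0.584, 3.087, 0.0]
wrist_force: [2.2, 1.6, -1.4]
gripper_width: 0.0243
gripper_force: 60.3
[0.5172 0.163  0.1278] rad 0.0404 ang 154.5 Frad -1.3 Fcw 2.4 g 60.293043963611126
```

Excellent, forces are tiny. I'll go on to the next third.

```bash
set -e
python3 -m pendant '[{"rx":0,"ry":0,"rz":0,"dx":-0.1,"dy":-7,"dz":0,"hand":-1},{"rx":0,"ry":0,"rz":0,"dx":-1.3,"dy":-13.9,"dz":0,"hand":-1},{"rx":0,"ry":0,"rz":0,"dx":-3.8,"dy":-20.5,"dz":0,"hand":-1},{"rx":0,"ry":0,"rz":0,"dx":-7.3,"dy":-26.5,"dz":0,"hand":-1},{"rx":0,"ry":0,"rz":0,"dx":-11.9,"dy":-31.8,"dz":0,"hand":-1},{"rx":0,"ry":0,"rz":0,"dx":-17.3,"dy":-36.3,"dz":0,"hand":-1},{"rx":0,"ry":0,"rz":0,"dx":-23.3,"dy":-39.8,"dz":0,"hand":-1},{"rx":0,"ry":0,"rz":0,"dx":-30,"dy":-42.1,"dz":0,"hand":-1},{"rx":0,"ry":0,"rz":0,"dx":-36.9,"dy":-43.3,"dz":0,"hand":-1},{"rx":0,"ry":0,"rz":0,"dx":-43.9,"dy":-43.2,"dz":0,"hand":-1},{"rx":0,"ry":0,"rz":0,"dx":-50.8,"dy":-42,"dz":0,"hand":-1},{"rx":0,"ry":0,"rz":0,"dx":-57.3,"dy":-39.5,"dz":0,"hand":-1}]'; python3 chk.py
python3 -m pendant '[{"rx":0,"ry":0,"rz":0,"dx":-6,"dy":3.5,"dz":0,"hand":-1},{"rx":0,"ry":0,"rz":0,"dx":-11.4,"dy":8.1,"dz":0,"hand":-1},{"rx":0,"ry":0,"rz":0,"dx":-15.8,"dy":13.5,"dz":0,"hand":-1},{"rx":0,"ry":0,"rz":0,"dx":-19.3,"dy":19.6,"dz":0,"hand":-1},{"rx":0,"ry":0,"rz":0,"dx":-21.6,"dy":26.2,"dz":0,"hand":-1},{"rx":0,"ry":0,"rz":0,"dx":-22.8,"dy":33.1,"dz":0,"hand":-1},{"rx":0,"ry":0,"rz":0,"dx":-22.8,"dy":40.1,"dz":0,"hand":-1},{"rx":0,"ry":0,"rz":0,"dx":-21.5,"dy":47,"dz":0,"hand":-1},{"rx":0,"ry":0,"rz":0,"dx":-19.1,"dy":53.6,"dz":0,"hand":-1},{"rx":0,"ry":0,"rz":0,"dx":-15.5,"dy":59.6,"dz":0,"hand":-1},{"rx":0,"ry":0,"rz":0,"dx":-11,"dy":64.9,"dz":0,"hand":-1},{"rx":0,"ry":0,"rz":0,"dx":-5.6,"dy":69.4,"dz":0,"hand":-1}]'; python3 chk.py
python3 - <<'E'
from h import *
a=r.capture("side")
for n in["pin_foot","sleeve_mid"]:print(n,[(np.round(m['uv'],1),round(m['score'],2)) for m in r.mark_of(n,a)[:4]])
p=r.state()['position'];print(proj(a,p-[0,0,.0128]),proj(a,p-[0,0,.0428]))
W=cv2.resize(a['pixels'][195:260,255:325],None,fx=8,fy=8,interpolation=cv2.INTER_CUBIC)
cv2.imwrite("pics/turn1.png",cv2.convertScaleAbs(W,alpha=1.4))
E
```

```text
clock: 16.55
position: [0.5571, 0.1056, 0.1277]
eef_rot: [-0.584, -3.087, 0.0]
wrist_force: [-2.3, -0.1, -1.4]
gripper_width: 0.024
gripper_force: 60.2
[0.5571 0.1056 0.1277] rad 0.0402 ang -85.1 Frad -0.1 Fcw 2.3 g 60.23701496422291
clock: 17.75
position: [0.5868, 0.169, 0.1278]
eef_rot: [0.584, 3.087, 0.0]
wrist_force: [2.5, -1.5, 0.0]
gripper_width: 0.0241
gripper_force: 60.3
[0.5868 0.169  0.1278] rad 0.0405 ang 35.3 Frad 1.2 Fcw 2.7 g 60.29519956558943
pin_foot [(array([289.8, 228.4]), 0.78)]
sleeve_mid [(array([291.3, 330.8]), 0.54), (array([289.5, 213.8]), 0.41)]
[291.11386858 217.12570576] [291.64503889 226.54606952]
```

View pics/turn1.png

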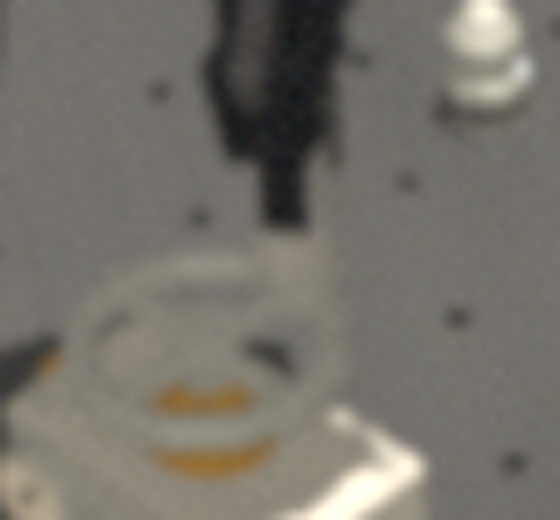

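After one turn the sleeve, at crop (295,255) or about pixel (291.5,226), still stands on the rim's boss in the fingers. Now the second turn.

```bash
set -e
python3 -m pendant '[{"rx":0,"ry":0,"rz":0,"dx":6.1,"dy":3.5,"dz":0,"hand":-1},{"rx":0,"ry":0,"rz":0,"dx":12.7,"dy":5.8,"dz":0,"hand":-1},{"rx":0,"ry":0,"rz":0,"dx":19.6,"dy":7,"dz":0,"hand":-1},{"rx":0,"ry":0,"rz":0,"dx":26.6,"dy":6.9,"dz":0,"hand":-1},{"rx":0,"ry":0,"rz":0,"dx":33.5,"dy":5.7,"dz":0,"hand":-1},{"rx":0,"ry":0,"rz":0,"dx":40.1,"dy":3.2,"dz":0,"hand":-1},{"rx":0,"ry":0,"rz":0,"dx":46.1,"dy":-0.3,"dz":0,"hand":-1},{"rx":0,"ry":0,"rz":0,"dx":51.4,"dy":-4.9,"dz":0,"hand":-1},{"rx":0,"ry":0,"rz":0,"dx":55.9,"dy":-10.3,"dz":0,"hand":-1},{"rx":0,"ry":0,"rz":0,"dx":59.4,"dy":-16.4,"dz":0,"hand":-1},{"rx":0,"ry":0,"rz":0,"dx":61.7,"dy":-23,"dz":0,"hand":-1},{"rx":0,"ry":0,"rz":0,"dx":62.9,"dy":-29.9,"dz":0,"hand":-1}]' >/dev/null; python3 chk.py
python3 -m pendant '[{"rx":0,"ry":0,"rz":0,"dx":-0.1,"dy":-7,"dz":0,"hand":-1},{"rx":0,"ry":0,"rz":0,"dx":-1.3,"dy":-13.9,"dz":0,"hand":-1},{"rx":0,"ry":0,"rz":0,"dx":-3.8,"dy":-20.5,"dz":0,"hand":-1},{"rx":0,"ry":0,"rz":0,"dx":-7.3,"dy":-26.5,"dz":0,"hand":-1},{"rx":0,"ry":0,"rz":0,"dx":-11.9,"dy":-31.8,"dz":0,"hand":-1},{"rx":0,"ry":0,"rz":0,"dx":-17.3,"dy":-36.3,"dz":0,"hand":-1},{"rx":0,"ry":0,"rz":0,"dx":-23.3,"dy":-39.8,"dz":0,"hand":-1},{"rx":0,"ry":0,"rz":0,"dx":-30,"dy":-42.1,"dz":0,"hand":-1},{"rx":0,"ry":0,"rz":0,"dx":-36.9,"dy":-43.3,"dz":0,"hand":-1},{"rx":0,"ry":0,"rz":0,"dx":-43.9,"dy":-43.2,"dz":0,"hand":-1},{"rx":0,"ry":0,"rz":0,"dx":-50.8,"dy":-42,"dz":0,"hand":-1},{"rx":0,"ry":0,"rz":0,"dx":-57.3,"dy":-39.5,"dz":0,"hand":-1}]' >/dev/null; python3 chk.py
python3 -m pendant '[{"rx":0,"ry":0,"rz":0,"dx":-6,"dy":3.5,"dz":0,"hand":-1},{"rx":0,"ry":0,"rz":0,"dx":-11.4,"dy":8.1,"dz":0,"hand":-1},{"rx":0,"ry":0,"rz":0,"dx":-15.8,"dy":13.5,"dz":0,"hand":-1},{"rx":0,"ry":0,"rz":0,"dx":-19.3,"dy":19.6,"dz":0,"hand":-1},{"rx":0,"ry":0,"rz":0,"dx":-21.6,"dy":26.2,"dz":0,"hand":-1},{"rx":0,"ry":0,"rz":0,"dx":-22.8,"dy":33.1,"dz":0,"hand":-1},{"rx":0,"ry":0,"rz":0,"dx":-22.8,"dy":40.1,"dz":0,"hand":-1},{"rx":0,"ry":0,"rz":0,"dx":-21.5,"dy":47,"dz":0,"hand":-1},{"rx":0,"ry":0,"rz":0,"dx":-19.1,"dy":53.6,"dz":0,"hand":-1},{"rx":0,"ry":0,"rz":0,"dx":-15.5,"dy":59.6,"dz":0,"hand":-1},{"rx":0,"ry":0,"rz":0,"dx":-11,"dy":64.9,"dz":0,"hand":-1},{"rx":0,"ry":0,"rz":0,"dx":-5.6,"dy":69.4,"dz":0,"hand":-1}]' >/dev/null; python3 chk.py
python3 -m pendant '[{"rx":0,"ry":0,"rz":0,"dx":0,"dy":0,"dz":0,"hand":-1},{"rx":0,"ry":0,"rz":0,"dx":0,"dy":0,"dz":0,"hand":-1},{"rx":0,"ry":0,"rz":0,"dx":0,"dy":0,"dz":0,"hand":-1},{"rx":0,"ry":0,"rz":0,"dx":0,"dy":0,"dz":0,"hand":-1}]'; python3 chk.py
```

```text
[0.5172 0.163  0.1278] rad 0.0404 ang 154.5 Frad 0.4 Fcw 2.0 g 60.26822905987501
[0.5571 0.1056 0.1277] rad 0.0401 ang -85.1 Frad -0.5 Fcw 1.8 g 60.241149701178074
[0.5868 0.169  0.1279] rad 0.0406 ang 35.2 Frad -0.0 Fcw 2.5 g 60.29421966522932
clock: 21.9
position: [0.587, 0.1682, 0.1278]
eef_rot: [-0.584, -3.087, -0.0]
wrist_force: [-0.0, 0.2, -0.8]
gripper_width: 0.0241
gripper_force: 60.3
[0.587  0.1682 0.1278] rad 0.0403 ang 34.1 Frad 0.1 Fcw -0.2 g 60.29333710670471
```

```bash
python3 -c "
from workcell import r
print(r.close_job())"
```

```text
the job is handed in; nothing more can be done
None
```

The sleeve is on the crank pin, the valve was wound shut against its stop and backed off two full turns to about 12.6 rad by the arm's readings, and the job is handed in at 21.9 s with the sleeve still gripped and the arm at rest; no verdict came back.

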